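Fill the cylinder stock tray in order of length

TASK

Put the four lock cylinders lying on the bench back into the stock tray, one to a bay, lying flat and lengthwise in the bays. The shortest one already lies in an end bay: leave it there and carry on the row from it without a gap, so that each next cylinder is longer than the one before and the longest ends up next to the bay with the keys.

Things in the scene. Friction and masses are not known exactly. Their poses are not given: they have to be found in the camera images.
- tray: Low wooden tray, fixed, 148 (x) by 368 mm (y). Origin: centre of its underside; yaw within 0.15 rad. Six open bays, centres at x 0, y -150, -90, -30, 30, 90, 150 mm; each 56 mm wide (y), 136 mm long (x). Above the origin: bay floors 6 mm, ribs (4 mm thick) 12 mm, outer rim 20 mm. The 60 mm cylinder is in either end bay, the key ring in the other.
- key_ring: Two brass keys on a split ring, 75 x 30 x 6 mm, fixed in the other end bay, five bays from the 60 mm cylinder. Origin: about the middle of the keys, on the bay floor.
- cylinder_60: The shortest euro-profile lock cylinder, satin metal, 33 x 60 x 17 mm, loose, already lying in its end bay of the tray. It stays there. Origin: centre of its underside; y along its length, z up.
- cylinder_75: Lock cylinder (euro profile) lying on its side on the worktop, satin metal, 75 mm long: 33 mm (x, round barrel at -x, flat flange at +x) by 75 mm (y, its length) by 17 mm high, about 202 g. Origin: centre of its underside. Grasp across the 33 mm at mid-length. Only length tells the cylinders apart. Its y is within 0.7 rad of world y at the start.
- cylinder_90: Lock cylinder (euro profile) lying on its side on the worktop, satin metal, 90 mm long: 33 mm (x, round barrel at -x, flat flange at +x) by 90 mm (y, its length) by 17 mm high, about 243 g. Origin: centre of its underside. Grasp across the 33 mm at mid-length. Only length tells the cylinders apart. Its y is within 0.7 rad of world y at the start.
- cylinder_105: Lock cylinder (euro profile) lying on its side on the worktop, satin metal, 105 mm long: 33 mm (x, round barrel at -x, flat flange at +x) by 105 mm (y, its length) by 17 mm high, about 284 g. Origin: centre of its underside. Grasp across the 33 mm at mid-length. Only length tells the cylinders apart. Its y is within 0.7 rad of world y at the start.
- cylinder_120: Lock cylinder (euro profile) lying on its side on the worktop, satin metal, 120 mm long: 33 mm (x, round barrel at -x, flat flange at +x) by 120 mm (y, its length) by 17 mm high, about 324 g. Origin: centre of its underside. Grasp across the 33 mm at mid-length. Only length tells the cylinders apart. Its y is within 0.7 rad of world y at the start.
Things that resemble listed ones, but are neither listed nor needed, are in the scene too. What is shaped like the cylinder_75 but red is not meant.

How it is judged:
By the outcome, as a careful person would: the job done as asked, in the order asked, and still so for the second after the job is handed in, with the robot touching nothing.
It also fails if it takes over 98 s, if anything falls off the work surface, if the arm or the gripper's body presses on something with over 40 N, if the wrist force passes 120 N, or if a joint passes its speed limit or range.

ROBOT

A 6-joint arm with a two-finger parallel gripper is mounted at the origin on a cart in front of the work surface, level with it; the furniture and walls round the work are solid. World frame = base frame: x ahead of the robot, y to its left, z up, the work surface at z = 0. Lengths are in m, angles in rad, forces in N, time in s.
With the tool pointing down it reaches from about 0.35 to 0.8 m from the base axis. Payload 7.3 kg.
Tool frame: the origin (TCP) lies between the finger pads; the fingertips stand 25 mm ahead of it and the grasp point (between the pads) lies 6 mm ahead of it (r.tip_extent is the distance from the TCP to the fingertips, in m); z points along the fingers, y is the line along which they close (so a half turn about z gives the same grasp; the last joint's range is limited). The gripper opens to 85 mm and grips with 20 to 120 N. Pads are 22 mm wide; open, the fingers measure 114 mm over their backs; the gripper's body (76 mm by 85 mm) begins 54 mm behind the grasp point. The pads swing forward as they close: fully open they stand 13 mm farther back than shut.
Start: joints at [1.148, 0.342, 1.524, -0, 1.275, -0.146], TCP at [0.143, 0.505, 0.256] pointing down, gripper open.
Joint ranges: [-2.53, 2.53], [-0.77, 2.02], [0.04, 2.7], [-1, 4.14], [0.28, 2.66], [-3.11, 3.11]. Speed limits (rad/s): [2.57, 2.57, 3.14, 3.14, 3.14, 3.14].

INTERFACE

Orientations are given as a unit quaternion [x, y, z, w].
In Python, from workcell import r, command_gripper, optics gives the robot as it stands. The module is installed in compiled form; this text tells all that it offers. Calls block until the motion is done:
- r.reach(position, orientation): joint-space move of the TCP to a pose.
- r.move_straight(position, orientation=None, speed=0.15, max_force=None): straight line of the TCP; orientation=None keeps the orientation; speed is the mean speed in m/s. With max_force (N) it stops when the force on the tool has changed by that much, and returns True; else False.
- r.movej(angles): joint-space move.
- command_gripper(opening, force=None): finger opening in m; force is the grip in N (None keeps the last); returns when the fingers have stopped.
- r.hold(seconds).
- r.solve_ik(position, orientation): joint angles nearest the present ones, or None.
- r.read_state(): the state.
- optics.get_image(name): name is "scene" or "top" or "wrist"; returns (picture, depth): 420x560x3 uint8, red, green, blue; 420x560 float32, m along the optical axis (not along the pixel's ray), 0 where there is no reading.
- optics.camera_model(name): a dict with "K" (3x3 intrinsics, pixels), "k1" (the pictures are not rectified: a ray, as slopes to the right and down, at radius r is drawn at 1 + k1 r^2 times it, then the intrinsics apply), "R" (3x3) and "t" (3): a world point X has camera coordinates R X + t; the wrist camera has in their place "tool_from_camera" (4x4, takes a point from camera to tool coordinates, whose origin is the TCP and whose axes are the flange's). Camera axes: x right, y down, z forward; pixel columns grow to the right and rows downward; lengths in m; the calibration is good to about 2 mm. A picture is of the moment at which its call begins: read the wrist's pose just before it. camera_model takes no time and is no camera call.
A pose or a line that the arm cannot do raises r.PlanningError and nothing moves.
- r.finish_job(): hands the job in; it is judged then, once.
The state is a dict: "time_s": time; "joint_positions": joint angles; "dq": joint speeds; "tau": joint torques, N m; "eef_pos": TCP position; "eef_rot": TCP orientation; "contact_force": force on the tool from outside, world axes, zero at the start; "torque": the same for the moment, N m; "grip_width": finger opening in m; "grip_force": force on a finger pad.
Only numpy, scipy, OpenCV 4.12 (cv2) and the standard library are available. Lean on these libraries where they do the work, as an engineer would, in place of code of your own. Each camera call takes 0.05 s, during which the arm holds its last target. There are 200 camera calls.

## Working session

There is one attempt and no reset: what is moved stays moved. The work goes in short steps, each a Python script; the robot and the scene stay as the last script left them, time stands still between calls to the robot, and variables do not carry over. Pictures are saved under pics/ and viewed, at most 14 in all, crops included, and the job is handed in when it is done.

```bash
mkdir -p pics
python3 - <<'E'
from workcell import r,optics
import cv2,numpy as np
for n in ("top","scene"):
    im,d=optics.get_image(n); cv2.imwrite(f"pics/{n}0.png",im[:,:,::-1]); np.savez(f"{n}0.npz",im=im,d=d)
    m=optics.camera_model(n); print(n,m)
print(optics.camera_model("wrist")); print(r.read_state())
E
```

```text
top {'K': array([[498.1482743 ,   0.        , 278.31044231],
       [  0.        , 498.1482743 , 211.77006067],
       [  0.        ,   0.        ,   1.        ]]), 'k1': 0.05623180334650781, 'R': array([[-0.02481937, -0.9996888 ,  0.00250972],
       [-0.99558843,  0.02449018, -0.09057543],
       [ 0.09048578, -0.00474668, -0.99588644]]), 't': array([-0.05832093,  0.49784595,  1.22996972])}
scene {'K': array([[449.47335977,   0.        , 285.78979223],
       [  0.        , 449.47335977, 213.6066968 ],
       [  0.        ,   0.        ,   1.        ]]), 'k1': -0.1254909758880741, 'R': array([[ 0.81168489, -0.5840848 , -0.00354644],
       [-0.44142063, -0.60943001, -0.6585916 ],
       [ 0.38251204,  0.53613432, -0.75249221]]), 't': array([-0.42315057,  0.23347566,  1.08766724])}
{'K': array([[353.86372161,   0.        , 281.29945769],
       [  0.        , 353.86372161, 212.64702232],
       [  0.        ,   0.        ,   1.        ]]), 'k1': -0.029949314089673905, 'tool_from_camera': array([[-2.04099102e-03, -9.63626729e-01, -2.67244010e-01,
         6.74855897e-02],
       [ 9.
[... 241 characters left out ...]
]])}
{'time_s': 0.1, 'joint_positions': array([ 1.14797513e+00,  3.42629138e-01,  1.52489985e+00, -1.62912604e-05,
        1.27542230e+00, -1.46017509e-01]), 'dq': array([-0.00118416, -0.00269218, -0.00276778,  0.00032566,  0.00064455,
       -0.00151745]), 'tau': array([ 6.73598170e-04, -4.34452343e+01, -2.46490914e+01, -2.40900781e-04,
        4.65429577e-03, -7.94917923e-06]), 'eef_pos': array([0.14333181, 0.50472144, 0.25571541]), 'eef_rot': array([ 1.37958033e-01,  9.90437842e-01, -6.54210021e-04, -1.83137800e-04]), 'contact_force': array([0.04605311, 0.44106932, 0.29668499]), 'torque': array([ 0.02721217, -0.02224685, -0.02297478]), 'grip_force': 0.0, 'grip_width': 0.08538495029320214}
```

View pics/top0.png

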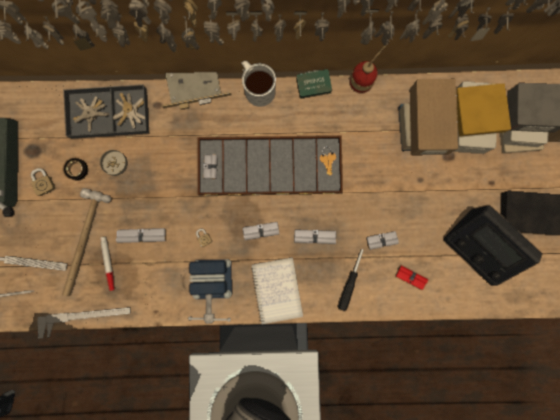

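View pics/scene0.png

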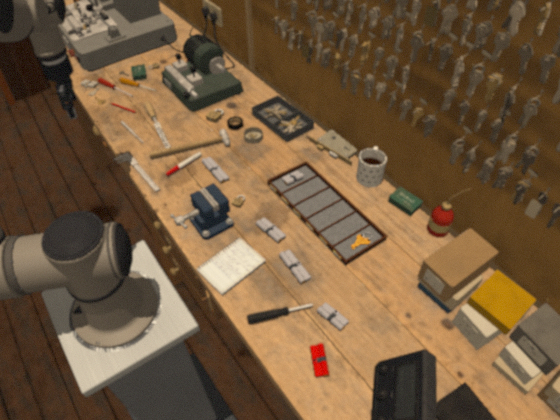

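The top view shows the tray around (270,165). The 60 mm cylinder is in the left (+y) end bay at (210,165) and the keys are at (328,160). Silvery candidates on the bench are (140,236), (315,237), (260,231) and (382,240). Red (411,277) is the decoy, and the padlock at (203,236) isn't a cylinder. Next I'll measure them and make one enlarged crop.

```bash
cat > h.py <<'E'
import numpy as np,cv2
from scipy.spatial.transform import Rotation as Ro
def slopes(px,m):
    px=np.atleast_2d(np.asarray(px,float)); K=m["K"]
    d=(px-[K[0,2],K[1,2]])/[K[0,0],K[1,1]]; s=d.copy()
    for _ in range(20): s=d/(1+m["k1"]*(s**2).sum(1,keepdims=True))
    return s
def extr(m,st=None):   # R_wc, origin in world
    if "R" in m: return m["R"].T,-m["R"].T@m["t"]
    T=m["tool_from_camera"]; R=Ro.from_quat(st["eef_rot"]).as_matrix()
    return R@T[:3,:3], R@T[:3,3]+st["eef_pos"]
def cast(px,m,z,st=None):
    R,o=extr(m,st); s=slopes(px,m); v=np.c_[s,np.ones(len(s))]@R.T
    return o+v*((z-o[2])/v[:,2])[:,None]
def cloud(d,m,st=None):
    v,u=np.mgrid[:d.shape[0],:d.shape[1]]; s=slopes(np.c_[u.ravel(),v.ravel()],m)
    R,o=extr(m,st); P=(np.c_[s,np.ones(len(s))]*d.ravel()[:,None])@R.T+o
    P[d.ravel()==0]=np.nan; return P.reshape(*d.shape,3)
def down(a):  # tool down, tool y axis at world angle a
    y=np.array([np.cos(a),np.sin(a),0]); z=np.array([0,0,-1.]); return Ro.from_matrix(np.c_[np.cross(y,z),y,z]).as_quat()
E
python3 - <<'E'
from h import *
from workcell import optics,r
print("tip",r.tip_extent)
f=np.load("top0.npz"); im,d=f["im"],f["d"]; m=optics.camera_model("top")
P=cloud(d,m); Z=P[...,2]
hsv=cv2.cvtColor(im,cv2.COLOR_RGB2HSV)
print("bench z",np.nanmedian(Z[200:300,160:190]))
for (u,v) in [(140,236),(315,237),(260,231),(382,240),(210,165)]:
    w=np.zeros(Z.shape,bool); w[v-18:v+19,u-32:u+33]=1
    z0=.006 if v<200 else 0
    for nm,mk in(("col",w&(hsv[...,1]<60)&(hsv[...,2]>95)),("hgt",w&(Z>z0+.006)&(Z<z0+.03))):
        n,l,s,c=cv2.connectedComponentsWithStats(mk.astype(np.uint8))
        k=1+np.argmax(s[1:,4]); vv,uu=np.where(l==k)
        X=cast(np.c_[uu,vv],m,z0+.015)[:,:2]
        (cx,cy),(a,b),ang=cv2.minAreaRect((X*1000).astype(np.float32))
        t=np.deg2rad(ang if a>b else ang+90)
        print((u,v),nm,len(uu),round(cx),round(cy),"size",round(max(a,b)),round(min(a,b)),"len dir",round(((t+np.pi/2)%np.pi-np.pi/2),3),"z",round(float(np.nanmedian(Z[l==k])),4))
# tray: rim height
w=np.zeros(Z.shape,bool); w[125:205,185:355]=1
# rim is dark brown: floor + rim are everything raised >5mm
mk=(w&(Z>.004)&(Z<.035)).astype(np.uint8)
n,l,s,c=cv2.connectedComponentsWithStats(mk); k=1+np.argmax(s[1:,4]); vv,uu=np.where(l==k)
X=cast(np.c_[uu,vv],m,.02)[:,:2]; print("tray hgt",cv2.minAreaRect((X*1000).astype(np.float32)))
mk=(w&(hsv[...,2]<110)).astype(np.uint8)
n,l,s,c=cv2.connectedComponentsWithStats(mk); k=1+np.argmax(s[1:,4]); vv,uu=np.where(l==k)
X=cast(np.c_[uu,vv],m,.02)[:,:2]; print("tray col",cv2.minAreaRect((X*1000).astype(np.float32)),s[k])
c=im[130:300,120:425][:,:,::-1]; cv2.imwrite("pics/crop1.png",cv2.resize(c,None,fx=2.6,fy=2.6,interpolation=cv2.INTER_CUBIC))
E
```

```text
tip 0.025
bench z 0.00044402850694480467
(140, 236) col 534 447 276 size 117 30 len dir -1.565 z 0.0146
(140, 236) hgt 628 448 276 size 122 33 len dir -1.565 z 0.0145
(315, 237) col 480 433 -161 size 101 32 len dir 1.511 z 0.0148
(315, 237) hgt 535 432 -161 size 105 36 len dir 1.521 z 0.0146
(260, 231) col 388 451 -24 size 87 31 len dir -1.42 z 0.0149
(260, 231) hgt 454 451 -26 size 90 33 len dir -1.43 z 0.0148
(382, 240) col 321 420 -330 size 73 31 len dir -1.387 z 0.0151
(382, 240) hgt 390 421 -330 size 78 33 len dir -1.404 z 0.0149
(210, 165) col 709 620 97 size 93 51 len dir -0.016 z 0.0084
(210, 165) hgt 305 617 99 size 62 33 len dir -0.023 z 0.0203
tray hgt ((616.9290771484375, -51.27345275878906), (372.36553955078125, 155.3707733154297), 89.78009796142578)
tray col ((614.827880859375, -50.85456848144531), (366.86602783203125, 151.43141174316406), 89.32310485839844) [ 197  136  146   61 6896]
```

View pics/crop1.png

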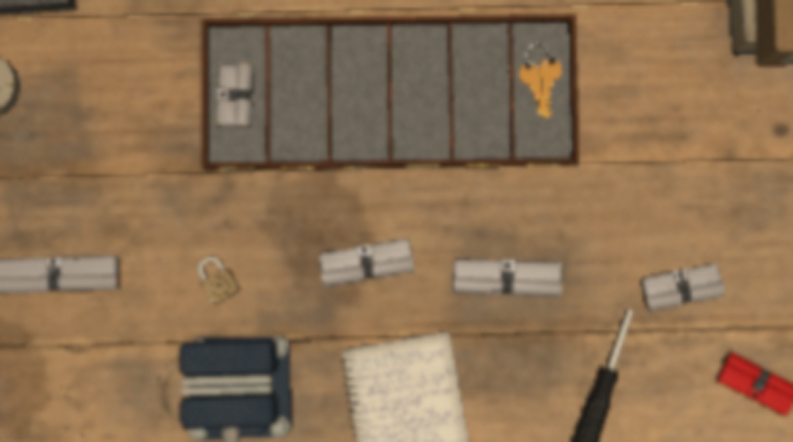

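The crop confirms it. The lengths come out at 75 (382,240), 90 (260,231), 105 (315,237) and 120 (140,236). The 60 is in the +y bay and the keys are at -y, so the order from +y is 75, 90, 105, 120. I'll start with the 75 and touch the bench lightly to calibrate the fingertip height.

```bash
cat >> h.py <<'E'
CY={75:(.4205,-.330,-1.396,90),90:(.451,-.025,-1.425,30),105:(.4325,-.161,1.516,-30),120:(.4475,.276,-1.565,-90)}
TC,YAW=np.array([.616,-.051]),-.007
def bay(y): return TC+y/1000*np.array([-np.sin(YAW),np.cos(YAW)])
def plan(r,L):
    """pick/place tool angles with the shortest wrist path and joint 6 in range"""
    x,y,p,b=CY[L]; q0=r.read_state()["joint_positions"]; best=None
    B=bay(b)
    for a in (p+np.pi/2,p-np.pi/2):
        for c in (YAW+np.pi/2,YAW-np.pi/2):
            q=r.solve_ik([x,y,.15],down(a)); s=r.solve_ik([*B,.15],down(c))
            if q is None or s is None: continue
            k=abs(q-q0).max()+abs(s-q).max()+.5*max(abs(q[5]),abs(s[5]))
            if best is None or k<best[0]: best=(k,a,c,q,s)
    return best
E
python3 - <<'E'
from h import *
from workcell import r,command_gripper
for L in CY:
    b=plan(r,L); print(L,b and [np.round(t,2) for t in b])
x,y,p,_=CY[75]; _,a,c,q,s=plan(r,75)
command_gripper(.05,40)
r.reach([x,y,.12],down(a))
r.move_straight([x,y,.05],speed=.15)
hit=r.move_straight([x,y,.015],speed=.02,max_force=4)
st=r.read_state(); print(hit,st["eef_pos"],st["contact_force"],st["grip_width"],st["time_s"])
E
```

```text
75 [np.float64(3.52), np.float64(0.17), np.float64(1.56), array([-0.81,  0.47,  1.65, -0.  ,  1.03, -0.98]), array([-0.06,  0.6 ,  1.4 , -0.  ,  1.14, -1.62])]
90 [np.float64(3.59), np.float64(0.15), np.float64(1.56), array([-0.23,  0.34,  1.87, -0.  ,  0.94, -0.37]), array([-0.16,  0.6 ,  1.4 , -0.  ,  1.14, -1.72])]
105 [np.float64(3.93), np.float64(-0.05), np.float64(1.56), array([-0.52,  0.35,  1.84, -0.  ,  0.95, -0.47]), array([-0.25,  0.61,  1.39, -0.  ,  1.14, -1.82])]
120 [np.float64(2.19), np.float64(0.01), np.float64(-1.58), array([ 0.41,  0.45,  1.67, -0.  ,  1.02,  0.4 ]), array([-0.35,  0.63,  1.35, -0.  ,  1.16,  1.23])]
True [ 0.42047647 -0.32994801  0.02200285] [-0.76140243  0.59142344  6.53483566] 0.04999688495292049 5.55
```

Bench contact came at TCP z=0.022 with a 50 mm opening, so gripping at TCP z=0.030 puts the tips about 6 mm up. Now pick and place the 75.

```bash
cat >> h.py <<'E'
ZG=.030
def job(r,command_gripper,L,down_first=True):
    x,y,p,b=CY[L]; _,a,c,q,s=plan(r,L); B=bay(b)
    if down_first:
        command_gripper(.055,40); r.reach([x,y,.13],down(a))
    r.move_straight([x,y,ZG],down(a),speed=.12)
    command_gripper(0.,60); st=r.read_state(); print(L,"grip",st["grip_width"],st["grip_force"],st["eef_pos"])
    r.move_straight([x,y,.12],speed=.15)
    w=r.read_state()["grip_width"]; print("lift",w)
    if not .025<w<.04: return False
    r.reach([*B,.12],down(c))
    r.move_straight([*B,ZG+.03],speed=.15)
    hit=r.move_straight([*B,ZG+.007],speed=.04,max_force=8)
    st=r.read_state(); print("place",hit,st["eef_pos"],st["contact_force"])
    command_gripper(.046); r.move_straight([*B,.12],speed=.15)
    print("t",r.read_state()["time_s"]); return True
E
python3 - <<'E'
from h import *
from workcell import r,command_gripper,optics
x,y,p,_=CY[75]
job(r,command_gripper,75,False)
im,d=optics.get_image("top"); cv2.imwrite("pics/top1.png",cv2.resize(im[120:260,180:420,::-1],None,fx=3,fy=3,interpolation=cv2.INTER_CUBIC))
E
```

```text
75 grip 0.03148448976966594 60.31468749046326 [ 0.42057349 -0.3300328   0.03018256]
lift 0.03130713961515987
place False [0.6166968  0.0390056  0.03689478] [ 0.67544405  0.53866413 -1.82603665]
t 10.6583
```

View pics/top1.png

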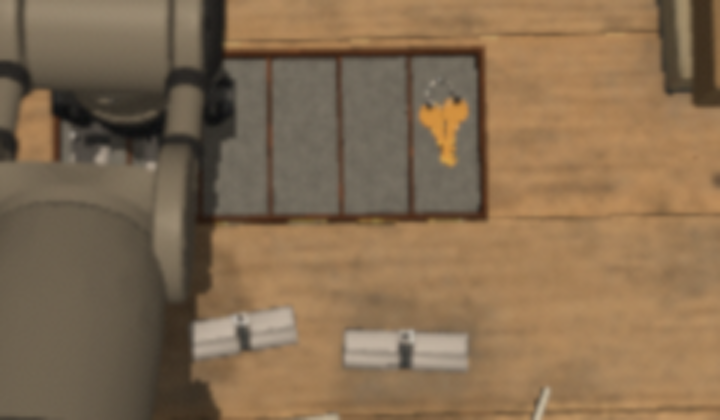

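The arm hides the placed cylinder in the top view, at about (100,150), while the 90 and 105 haven't moved. I'll check with the wrist camera.

Run:
```python
from h import *
from workcell import r,command_gripper,optics
p=r.read_state()["eef_pos"]; r.move_straight([p[0],p[1],.2],speed=.25)
im,d=optics.get_image("wrist"); cv2.imwrite("pics/w1.png",im[:,:,::-1])
```

```text
(no output)
```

View pics/w1.png

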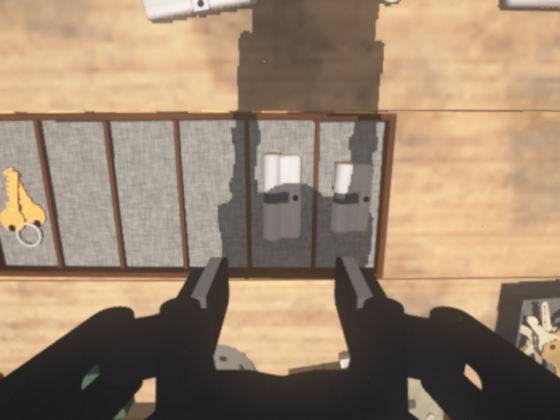

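The 75 lies flat and lengthwise at (283,195) in the bay beside the 60 at (351,197). The other three follow, with grip-width checks in code.

Run:
```python
from h import *
from workcell import r,command_gripper,optics
for L in (90,105,120):
    if not job(r,command_gripper,L): break
r.reach([.45,.33,.25],down(0.))
print(r.read_state()["time_s"])
im,d=optics.get_image("top"); np.savez("top2.npz",im=im,d=d)
cv2.imwrite("pics/top2.png",cv2.resize(im[110:270,110:430,::-1],None,fx=2.4,fy=2.4,interpolation=cv2.INTER_CUBIC))
```

```text
90 grip 0.03117655966294695 60.12638032436371 [ 0.45162684 -0.02514103  0.0310476 ]
lift 0.031272284983101334
place True [ 0.61573172 -0.02091619  0.03704838] [-0.55062646 -0.41647952  3.75486597]
t 18.0417
105 grip 0.03148970947434933 60.14107704162598 [ 0.43314073 -0.16134315  0.03105644]
lift 0.03113294932358175
place True [ 0.61534726 -0.08086165  0.03713202] [-1.58739119 -0.2087926   4.72542681]
t 24.8583
120 grip 0.031290475471985504 60.297828912734985 [0.44814829 0.2762507  0.03113222]
lift 0.03096195235640283
place True [ 0.61491802 -0.14091432  0.03716024] [0.12955061 0.716453   5.11694237]
t 32.4167
34.4833
```

View pics/top2.png

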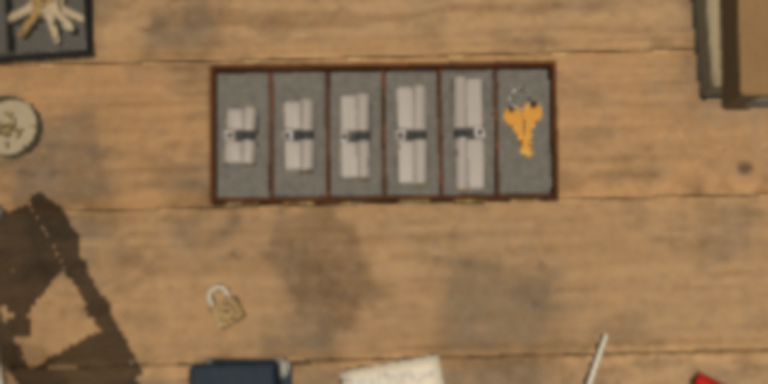

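All five lie in rising order in their bays, x≈240 to 470 in the crop, with the longest next to the keys. A quick depth check will confirm they're flat before I hand in.

Run:
```python
from h import *
from workcell import r,optics
f=np.load("top2.npz"); m=optics.camera_model("top"); P=cloud(f["d"],m); Z=P[...,2]
mk=np.zeros(Z.shape,np.uint8); mk[138:192,200:345]=1; mk&=((Z>.0155)&(Z<.04)).astype(np.uint8)
n,l,s,c=cv2.connectedComponentsWithStats(mk); ok=0
for k in range(1,n):
    if 150<s[k,4]<1000:
        vv,uu=np.where(l==k); X=cast(np.c_[uu,vv],m,.021)[:,:2]
        R=cv2.minAreaRect((X*1000).astype(np.float32)); print(np.round(R[0]),np.round(R[1]),round(R[2],1),np.round(np.nanpercentile(Z[l==k],[50,99]),4)); ok+=1
print(ok)
if ok==5: print(r.finish_job())
```

```text
[ 614. -201.] [ 68. 137.] 88.0 [0.0205 0.0269]
[ 614. -141.] [ 32. 119.] 89.8 [0.0207 0.0278]
[614. -81.] [106.  33.] 0.2 [0.0206 0.0277]
[613. -22.] [31. 90.] 88.7 [0.0207 0.0277]
[617.  39.] [30. 74.] 88.9 [0.0209 0.0276]
[617. 100.] [30. 62.] 89.2 [0.0204 0.0267]
6
```

The sixth blob (y=-201, 68 × 137 mm) is the end-bay rim. The other five are the cylinders, all flat (median height about 20.5 mm), centred in their bays and in the right order, so I'm handing in.

```bash
python3 -c "
from workcell import r
print(r.finish_job())"
```

```text
the job is handed in; nothing more can be done
None
```

The job is handed in: the 75, 90, 105 and 120 mm cylinders lie flat in the bays after the 60 in rising order, with the 120 next to the keys, though the 120 faces the opposite way to the others; it took about 35 s.

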